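# Load a crown in the bonding press: drawer home, three clicks, hold

### The job

A crown is being bonded in the small hand press on the bench. Push the press's die drawer fully home until it snaps into its catch, and only then bring the press lever down three clicks, no further. Finish while still holding the lever at the third click, because it springs back up when let go; leave the other things on the bench where they are.

Things in the scene. Friction and masses are not known exactly. Their poses are not given: they have to be found in the camera images.
- press: Grey cast hand press fixed on the bench, 190 (its x) x 130 (y) x 188 mm high. Origin: centre of underside; front, where the drawer opens, is its -x; yaw: its turn. Base with drawer bay 55 mm high; head above at x -20..+95, y -30..+30, z 128..188 mm. Lever on its right (-y) side, on a shaft along the press's y at x +30, z 158 mm. Ram under the head gears to the lever.
- drawer (a joint): How far the die drawer stands open (m). 0: home, front panel flush on the bay, kept by a sprung roller catch. Starts 0.040 to 0.075; goes home along the press's +x. Slides with about 1 N plus drag, takes about 6 N over the catch in the last 7 mm; the catch peaks 3.5 mm before home, then pulls it home.
- drawer_lip (a point): Middle of the front edge of the drawer's pull lip; push here or on the panel. Panel 128 mm wide, 12 to 55 mm above the bench; lip 54 mm wide, 5 mm thick, along the panel's top, 12 mm out in front of it. With the drawer home the lip's edge is at press x -115, y 0, z 52.5 mm.
- lever_grip (a point): Centre of the lever's black handle sleeve: round bar 15 mm thick, 68 mm long, parallel to the press's y, turning freely on its pin; 120 mm from the shaft's axis, at press y -102 mm. The flat steel arm joins its inner end at press y -52 to -64 mm. Starts up at its stop, about 240 mm above the bench; coming down it swings forward (press -x) and down in an arc about the shaft.
- lever: The lever; origin on the shaft axis at press y 0; pitch 0 up at its stop (arm towards the front, 0.75 rad above level), pitch -a if brought down by a; swing 1.25 rad. A spring lifts it when let go: 5 N at the handle on top, 7 N at click three. Its sprung pawl clicks over the quadrant's teeth without locking: 1 to 2 N heavier up to each tooth, then 5 N lighter for 0.05 rad past it (the click).
- quadrant: Steel toothed sector on the lever's shaft, clamped still; five teeth 0.2 rad apart. Set up to 0.08 rad either way of its middle setting, so clicks come at no fixed lever angle. Origin on shaft; pitch 0 at the middle, -b if turned b down. The lever crosses tooth n when down by 0.2 n + b; then the pawl drops to the notch's floor 0.06 rad on. Third click: between 0.6 + b and 0.8 + b, best 0.68 + b.
- foot: Round rubber nose, 12 mm across, under the press's ram, on a spring; origin at the nose's centre. The ram goes down 20 mm per rad of lever; with the drawer home it meets the crown after about 0.4 rad and presses with about 6 to 10 N at the third click.
- crown: White porcelain molar crown, 11 mm across, 9.5 mm high, standing on a black post in the drawer, right under the foot when the drawer is home. It is part of the drawer and cannot fall. Origin: centre of its underside.
- sprue_base: Loose bystander: round nickel-plated sprue former base with a central cone, 68 mm across, 34 mm high, beside the press. Origin: centre of its underside.
- burr_block: Loose bystander: matte black block, 85 x 42 x 30 mm, with two rows of burrs standing 18 mm out of its top. Origin: centre of its underside.
- mixing_slab: Loose bystander: cream porcelain slab, 98 x 72 x 9 mm. Origin: centre of its underside.
- die_tray: Loose bystander: blue plastic tray with four cells, 90 x 62 x 22 mm, holding stone dies. Origin: centre of its underside.

How it is judged:
By the outcome, as a careful person would: the job done as asked, in the order asked, and still so for the second after the job is handed in, while the arm keeps its last pose, push and grip.
It also fails if it takes over 72 s, if anything falls off the work surface, if the arm or the gripper's body presses on something with over 40 N, if the wrist force passes 120 N, or if a joint passes its speed limit or range.

### The arm

A 6-joint arm with a two-finger parallel gripper is mounted at the origin on the work surface. World frame = base frame: x ahead of the robot, y to its left, z up, the work surface at z = 0. Lengths are in m, angles in rad, forces in N, time in s.
With the tool pointing down it reaches from about 0.3 to 0.875 m from the base axis. Payload 6.4 kg.
Tool frame: the origin (TCP) lies midway between the tips of the shut fingers; the grasp point (between the pads) lies 19 mm behind it; z points along the fingers, y is the direction in which the jaws open and shut (so a half turn about z gives the same grasp; the last joint's range is limited). The gripper opens to 85 mm and grips with 20 to 120 N. Pads are 22 mm wide; open, the fingers measure 114 mm over their backs; the gripper's body (76 mm by 85 mm) begins 54 mm behind the grasp point. The pads swing forward as they close: fully open they stand 13 mm farther back than shut.
Start: joints at [-1.369, 0.181, 1.607, -0, 1.354, -0.206], TCP at [0.228, -0.528, 0.231] pointing down, gripper open.
Joint ranges: [-2.99, 2.99], [-0.89, 2.07], [0.3, 2.58], [-1.14, 4.28], [0, 2.63], [-3.12, 3.12]. Speed limits (rad/s): [2.57, 2.57, 3.01, 3.14, 3.14, 3.14].

### API

Orientations are given as a unit quaternion [w, x, y, z].
In Python, from bench import ctrl, optics, ticket gives the robot as it stands. The module is installed in compiled form; this text tells all that it offers.
- The arm moves only by the tool step_arm, never from a script. Its argument "targets" is text: rows parted by semicolons, each of 6 numbers parted by spaces: the shift along the tool's x, y, z in mm, then the turn, a rotation vector about the tool's x, y, z in rad. In form: dx dy dz rx ry rz; .... A call has 1 to 8 rows; each row is the pose to reach, as a shift and turn from the pose commanded when the call began, along the tool's axes at that moment; what a row does not reach only later rows make up. A row lasts 1/8 s, in which the tool goes at most 62.5 mm and 10.7 degrees, less where a joint would pass 70% of its speed; a pose out of reach is approached as far as the arm can. A call with a gripper value outside its range is refused whole. "grip" is the opening in per cent of the stroke, from 0 (shut) to 100 (fully open), set as the call begins (left out, the last holds). The fingers move at their own pace and stop on an object; the grip force is fixed at half the most. Time passes only in rows, so rows that repeat a pose let the fingers close. It gives the time, the measured TCP pose, the force and the opening at its end, in the units of the state.
- ctrl.get_obs(): the state, without advancing time (a new reading comes with each control period).
- optics.camera(name): name is "side" or "top"; returns a dict with "image" (420x560x3 uint8, red, green, blue), "mtx" (3x3 intrinsics, pixels), "xyz" and "orientation" of the camera in the world. Camera axes: x right, y up, looking along -z (the intrinsics and any distortion apply to the point x, -y, -z); pixel columns grow to the right and rows downward; lengths in m; the calibration is good to about 2 mm. A picture is of the moment at which its call begins. There is no depth.
- ticket.hand_in(): hands the job in, once; it reports no verdict.
The state is a dict: "time_s": time; "q": joint angles; "dq": joint speeds; "joint_efforts": joint torques, N m; "eef_pos": TCP position; "eef_rot": TCP orientation; "wrist_force": force on the tool from outside, world axes, zero at the start; "torque": the same for the moment, N m; "opening": opening from 0.0 (shut) to 1.0 (fully open).
Only numpy, scipy, OpenCV 4.12 (cv2) and the standard library are available. Lean on these libraries where they do the work, as an engineer would, in place of code of your own. Each camera call takes 0.05 s, during which the arm holds its last target.

## Working session

There is one attempt and no reset: what is moved stays moved. The work goes in short steps, Python scripts to look and compute and a tool call to move; the robot and the scene stay as the last step left them, time stands still between calls to the robot, and variables do not carry over. Pictures are saved under pics/ and viewed, and the job is handed in when it is done.

Besides the shell and the picture viewer there is one more tool, called after ">>>" as name(argument=value, ...) on one line, values as JSON. step_arm: Moves the arm, as the interface text tells. Its arguments: {"type":"object","properties":{"targets":{"type":"string"},"grip":{"type":"number"}},"required":["targets"]}

```bash
mkdir -p pics
python3 - <<'E'
from bench import ctrl, optics, ticket
import cv2
for n in ("side","top"):
    c=optics.camera(n); cv2.imwrite(f"pics/{n}0.png",c["image"][:,:,::-1]); print(n,c["mtx"],c["xyz"],c["orientation"],[k for k in c])
print(ctrl.get_obs())
E
```

```text
side [[387.29699856   0.         283.46038142]
 [  0.         387.29699856 205.32594944]
 [  0.           0.           1.        ]] [0.41956831 0.45686103 0.66145521] [-0.21918668 -0.09374574  0.3652758   0.89985695] ['image', 'mtx', 'xyz', 'orientation']
top [[462.52185981   0.         282.7220805 ]
 [  0.         462.52185981 206.77152638]
 [  0.           0.           1.        ]] [5.94366074e-01 5.17848839e-05 1.12349495e+00] [-0.70242445 -0.01968995  0.01441132  0.71133994] ['image', 'mtx', 'xyz', 'orientation']
{'time_s': 0.1, 'q': array([-1.36932120e+00,  1.81499532e-01,  1.60790221e+00,  1.45174984e-05,
        1.35385201e+00, -2.06322353e-01]), 'dq': array([-1.69684937e-03, -2.59470390e-03, -9.83943301e-04, -5.17073546e-05,
       -1.48887832e-03,  1.75334948e-03]), 'joint_efforts': array([ 5.90901309e-04, -4.45876086e+01, -3.52238631e+01, -2.87987732e-04,
        4.15841190e-03,  3.97289114e-06]), 'eef_pos': array([ 0.2279423 , -0.52733252,  0.23045864]), 'eef_rot': array([-8.30528689e-04,  9.79284551e-01,  2.02487230e-01,  9.10020728e-06]), 'wrist_force': array([ 1.32066788, -0.13758238,  0.11313259]), 'torque': array([ 0.06354486,  0.03263491, -0.01224573]), 'opening': 1.0002888621846329}
```

View pics/side0.png

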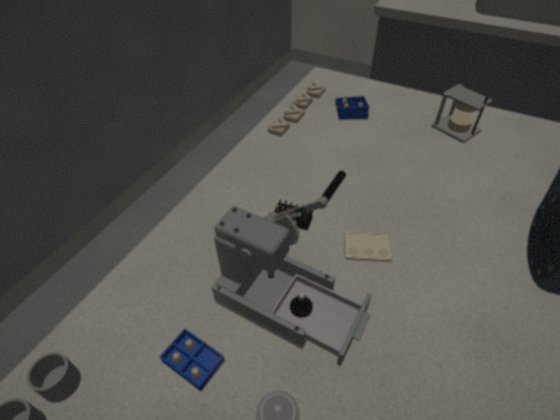

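View pics/top0.png

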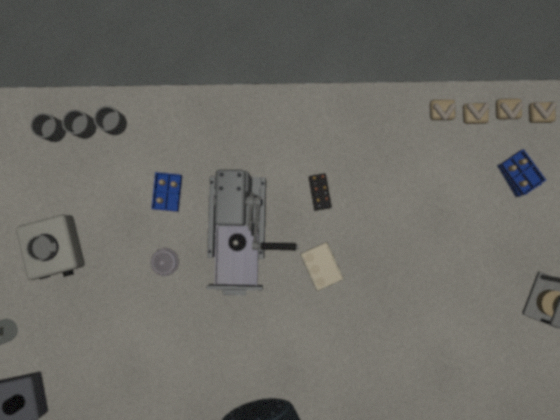

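The side and top views show the press facing the robot. In the top view its drawer is open at about (235,287), the lever handle is at about (278,246) and the head is at about (233,198). Next I'll enlarge both.

```bash
cat > h.py <<'E'
import numpy as np, cv2
from scipy.spatial.transform import Rotation as R
from bench import ctrl, optics
def q2R(q): return R.from_quat([q[1],q[2],q[3],q[0]])
class Cam:
    def __init__(s,n):
        c=optics.camera(n); s.im=c["image"]; s.K=c["mtx"]; s.t=np.array(c["xyz"]); s.R=q2R(c["orientation"]).as_matrix()
    def proj(s,P):
        p=(np.atleast_2d(P)-s.t)@s.R; p=p*[1,-1,-1]; u=p@s.K.T; return u[:,:2]/u[:,2:]
    def ray(s,uv,z):
        d=np.linalg.inv(s.K)@[uv[0],uv[1],1]; d=s.R@(d*[1,-1,-1]); return s.t+d*(z-s.t[2])/d[2]
    def crop(s,fn,x0,y0,x1,y1,f,gam=0.6):
        a=s.im[y0:y1,x0:x1]; a=(255*(a/255.)**gam).astype(np.uint8)
        a=cv2.resize(a,None,fx=f,fy=f,interpolation=cv2.INTER_CUBIC); 
        for x in range((x0//10+1)*10,x1,10): cv2.line(a,(int((x-x0+.5)*f),0),(int((x-x0+.5)*f),12 if x%50==0 else 5),(255,255,0),1)
        for y in range((y0//10+1)*10,y1,10): cv2.line(a,(0,int((y-y0+.5)*f)),(12 if y%50==0 else 5,int((y-y0+.5)*f)),(255,255,0),1)
        cv2.imwrite(fn,a[:,:,::-1])
E
python3 - <<'E'
from h import *
t=Cam("top"); t.crop("pics/t1.png",195,155,355,305,5)   # 800x750 -> reduce
t.crop("pics/t1.png",200,160,350,300,4.2)
s=Cam("side"); s.crop("pics/s1.png",205,160,400,360,3)
E
```

```text
(no output)
```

View pics/t1.png

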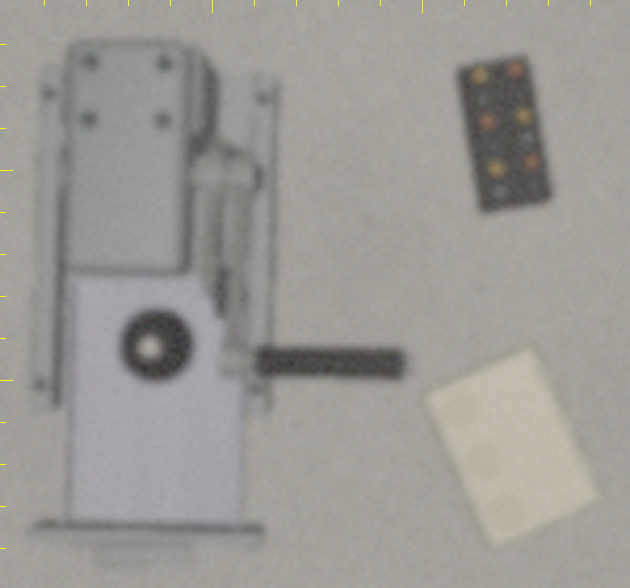

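View pics/s1.png

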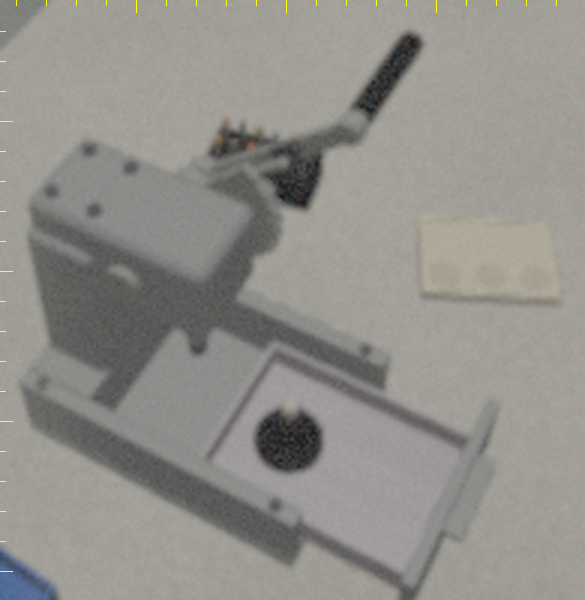

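```bash
cat > fit.py <<'E'
from h import *
from scipy.optimize import least_squares
def fit(T,S):
    t=Cam("top"); s=Cam("side")
    def pts(p):
        x,y,yaw,d,a=p
        def w(P):
            P=np.array(P,float)/1000; c,sn=np.cos(yaw),np.sin(yaw)
            return np.array([x+c*P[0]-sn*P[1],y+sn*P[0]+c*P[1],P[2]])
        D=d*1000; th=0.75-a
        lev=lambda yy,r=120:[30-r*np.cos(th),yy,158+r*np.sin(th)]
        M={'hfr':[-20,-30,188],'hfl':[-20,30,188],'hbl':[95,30,188],'hbr':[95,-30,188],
         'bfr':[-95,-65,55],'bfl':[-95,65,55],'pr':[-103-D,-64,55],'pl':[-103-D,64,55],
         'lr':[-115-D,-27,55],'ll':[-115-D,27,55],'gi':lev(-68),'go':lev(-136)}
        return {k:w(v) for k,v in M.items()}
    def res(p,full=False):
        P=pts(p); r=[];names=[]
        for cam,O,n in((t,T,'t'),(s,S,'s')):
            for k,uv in O.items():
                e=cam.proj(P[k])[0]-uv; r+=list(e); names.append((n+k,e.round(1)))
        return names if full else np.array(r)
    o=least_squares(res,[0.6,0.1,0,.06,0],loss='soft_l1')
    return o.x,res(o.x,True),pts(o.x)
E
cat > f1.py <<'E'
from fit import *
tc=lambda x,y:np.array([200+x/4.2-.5,160+y/4.2-.5]); sc=lambda x,y:np.array([205+x/3-.5,160+y/3-.5])
T=dict(hfr=tc(187,271),hfl=tc(66,270),hbl=tc(70,42),hbr=tc(188,42),bfr=tc(270,410),bfl=tc(37,405),pr=tc(263,531),pl=tc(32,528),lr=tc(192,562),ll=tc(93,560),gi=tc(257,361),go=tc(404,364))
S=dict(hfr=sc(255,212),hfl=sc(205,283),hbl=sc(30,205),hbr=sc(88,143),bfl=sc(300,522),pr=sc(499,403),pl=sc(412,592),lr=sc(494,460),ll=sc(463,539),gi=sc(358,118),go=sc(412,40))
x,n,P=fit(T,S); print(x); print(n); print({k:v.round(4) for k,v in P.items()})
E
python3 f1.py
```

```text
[ 6.23702694e-01  1.16603495e-01 -3.18318312e-02  6.04280343e-02
 -2.85845592e-04]
[('thfr', array([-0.9,  1.4])), ('thfl', array([-1.7,  1.1])), ('thbl', array([-1.1, -1.1])), ('thbr', array([ 0.2, -0.6])), ('tbfr', array([-0.8,  1.7])), ('tbfl', array([-1.7,  1.8])), ('tpr', array([-0.2,  2.8])), ('tpl', array([-0.9,  2.4])), ('tlr', array([0.4, 0.4])), ('tll', array([0.5, 0.4])), ('tgi', array([-0.6,  0. ])), ('tgo', array([0.1, 0. ])), ('shfr', array([ 1.9, -2.9])), ('shfl', array([-0.3, -0.6])), ('shbl', array([-2.8, -2.1])), ('shbr', array([-1.1, -4.3])), ('sbfl', array([-1.2,  1.6])), ('spr', array([-0.4, -0.8])), ('spl', array([ 0. , -2.3])), ('slr', array([ 0.3, -0.5])), ('sll', array([-1.2, -0.6])), ('sgi', array([ 0.9, -0.9])), ('sgo', array([ 0.4, -0.1]))]
{'hfr': array([0.6028, 0.0873, 0.188 ]), 'hfl': array([0.6047, 0.1472, 0.188 ]), 'hbl': array([0.7196, 0.1436, 0.188 ]), 'hbr': array([0.7177, 0.0836, 0.188 ]), 'bfr': array([0.5267, 0.0547, 0.055 ]), 'bfl': array([0.5308, 0.1846, 0.055 ]), 'pr': array([0.4583, 0.0578, 0.055 ]), 'pl': array([0.4624, 0.1858, 0.055 ]), 'lr': array([0.4475, 0.0952, 0.055 ]), 'll': array([0.4492, 0.1492, 0.055 ]), 'gi': array([0.5638, 0.0505, 0.2398]), 'go': array([ 0.5616, -0.0175,  0.2398])}
```

```bash
cat >> h.py <<'E'
def rel(pos,yaw):
    """shift (mm) and rotvec in tool frame to reach world pos with tool down and tool x at yaw"""
    o=ctrl.get_obs(); Rt=q2R(o["eef_rot"])
    tgt=R.from_matrix(np.array([[np.cos(yaw),np.sin(yaw),0],[np.sin(yaw),-np.cos(yaw),0],[0,0,-1]]))
    d=Rt.inv().apply(np.array(pos)-o["eef_pos"])*1000; rv=(Rt.inv()*tgt).as_rotvec()
    print("pos",o["eef_pos"].round(4),"yaw",np.arctan2(*Rt.as_matrix()[[1,0],0]).round(4),"F",o["wrist_force"].round(2),"t",o["time_s"]); print("shift",d.round(1),"rv",rv.round(4))
E
python3 - <<'E'
from h import *
rel([.40,.122,.20],-.032)
rel([.40,.122,.04],-.032)
E
```

```text
pos [ 0.228  -0.5277  0.231 ] yaw 0.4078 F [0.18 0.03 0.38] t 0.3
shift [ 415.5 -528.2   31.3] rv [-0.0006 -0.      0.4398]
pos [ 0.228  -0.5277  0.231 ] yaw 0.4078 F [0.18 0.03 0.38] t 0.3
shift [ 415.5 -528.1  191.3] rv [-0.0006 -0.      0.4398]
```

>>> step_arm(targets="20 -25 2 0 0 0.02; 55 -70 4 0 0 0.05; 92 -116 7 0 0 0.1; 128 -163 10 0 0 0.14; 165 -210 12 0 0 0.18; 202 -257 15 0 0 0.22; 238 -303 18 0 0 0.26; 275 -350 21 0 0 0.3", grip=0)

```text
time_s: 1.3
eef_pos: [0.3419, -0.0959, 0.2106]
eef_rot: [0.0, 0.999, 0.053, 0.001]
wrist_force: [1.2, 0.5, -0.5]
opening: 0.001
```

```bash
python3 -c "
from h import *
rel([.40,.122,.20],-.032)
rel([.40,.122,.035],-.032)"
```

```text
pos [ 0.3419 -0.0959  0.2106] yaw 0.1056 F [ 1.19  0.5  -0.54] t 1.3
shift [  80.7 -210.6   10.5] rv [ 0.0008 -0.0014  0.1376]
pos [ 0.3419 -0.0959  0.2106] yaw 0.1056 F [ 1.19  0.5  -0.54] t 1.3
shift [  80.5 -210.7  175.5] rv [ 0.0008 -0.0014  0.1376]
```

>>> step_arm(targets="18 -46 2 0 0 0.03; 35 -92 5 0 0 0.06; 53 -138 7 0 0 0.1; 70 -180 25 0 0 0.13; 80 -211 70 0 0 0.138; 80 -211 120 0 0 0.138; 80 -211 160 0 0 0.138; 80 -211 172 0 0 0.138")

```text
time_s: 2.3
eef_pos: [0.3965, 0.121, 0.0362]
eef_rot: [0.0, 1.0, -0.015, -0.002]
wrist_force: [-0.2, 0.7, -0.0]
opening: -0.002
```

Run:
```python
from h import *
rel([.44,.121,.035],-.032)
t=Cam("top"); t.crop("pics/t2.png",180,200,330,320,5)
s=Cam("side"); s.crop("pics/s2.png",230,180,430,380,3)
```

```text
pos [0.3965 0.121  0.0362] yaw -0.0299 F [-0.24  0.72 -0.  ] t 2.3
shift [43.5 -1.3  1. ] rv [0.0002 0.0048 0.0021]
```

View pics/t2.png

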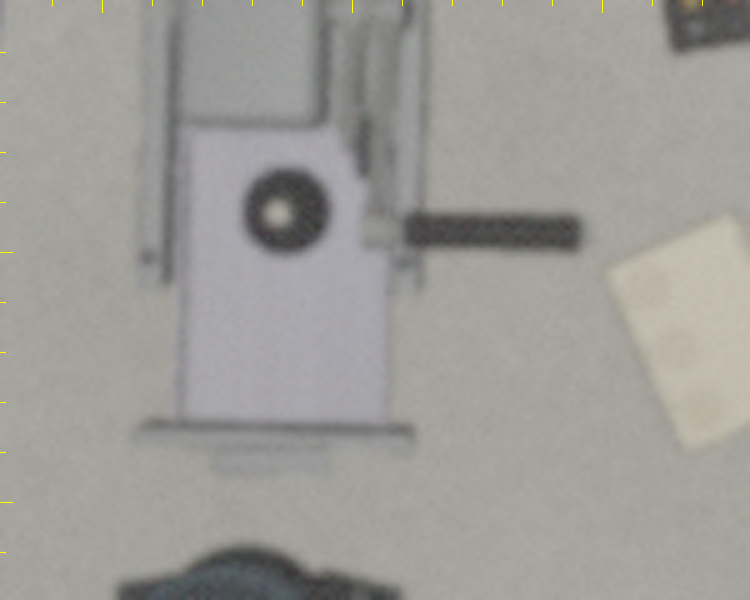

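View pics/s2.png

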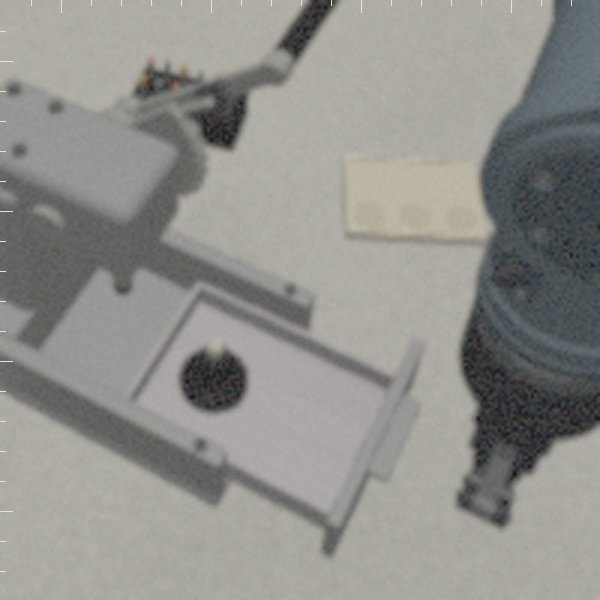

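Picture: the shut fingers stand in front of the lip, with the lip at top px (234,291), and are roughly centred on it. Pushing now.

>>> step_arm(targets="15 0 0 0 0 0; 28 -2 1 0 0 0.002; 35 -3 1 0 0 0.002; 40 -3 1 0 0 0.002; 45 -3 1 0 0 0.002; 51 -3 1 0 0 0.002; 57 -3 1 0 0 0.002; 63 -3 1 0 0 0.002")

```text
time_s: 3.4
eef_pos: [0.4618, 0.1219, 0.0372]
eef_rot: [0.0, 1.0, -0.016, -0.0]
wrist_force: [-1.6, -0.8, 0.1]
opening: -0.002
```

Run:
```python
from h import *
rel([.497,.121,.035],-.032)
```

```text
pos [0.4618 0.1219 0.0372] yaw -0.0322 F [-1.58 -0.81  0.09] t 3.4
shift [35.2 -0.2  2.2] rv [ 0.      0.0003 -0.0002]
```

>>> step_arm(targets="4 0 0 0 0 0; 8 0 0 0 0 0; 12 0 0 0 0 0; 16 0 0 0 0 0; 20 0 0 0 0 0; 23 0 0 0 0 0; 25 0 0 0 0 0; 25 0 0 0 0 0")

```text
time_s: 4.4
eef_pos: [0.487, 0.1212, 0.0374]
eef_rot: [-0.0, 1.0, -0.016, 0.0]
wrist_force: [-0.1, 0.8, 0.1]
opening: 0.003
```

>>> step_arm(targets="1 0 0 0 0 0; 2 0 0 0 0 0; 2 0 0 0 0 0")

```text
time_s: 4.78
eef_pos: [0.4888, 0.1212, 0.0374]
eef_rot: [-0.0, 1.0, -0.016, 0.0]
wrist_force: [0.2, 0.1, 0.1]
opening: 0.002
```

>>> step_arm(targets="1 0 0 0 0 0; 2 0 0 0 0 0; 2 0 0 0 0 0")

```text
time_s: 5.15
eef_pos: [0.4905, 0.1211, 0.0373]
eef_rot: [-0.0, 1.0, -0.016, -0.0]
wrist_force: [-1.5, -0.2, 1.0]
opening: 0.002
```

Run:
```python
from h import *
t=Cam("top"); t.crop("pics/t3.png",180,180,330,300,5)
s=Cam("side"); s.crop("pics/s3.png",210,180,410,380,3)
```

```text
(no output)
```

View pics/s3.png

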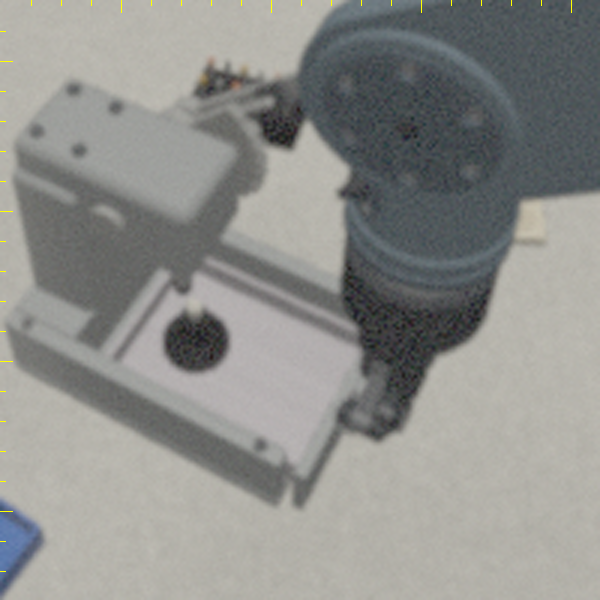

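View pics/t3.png

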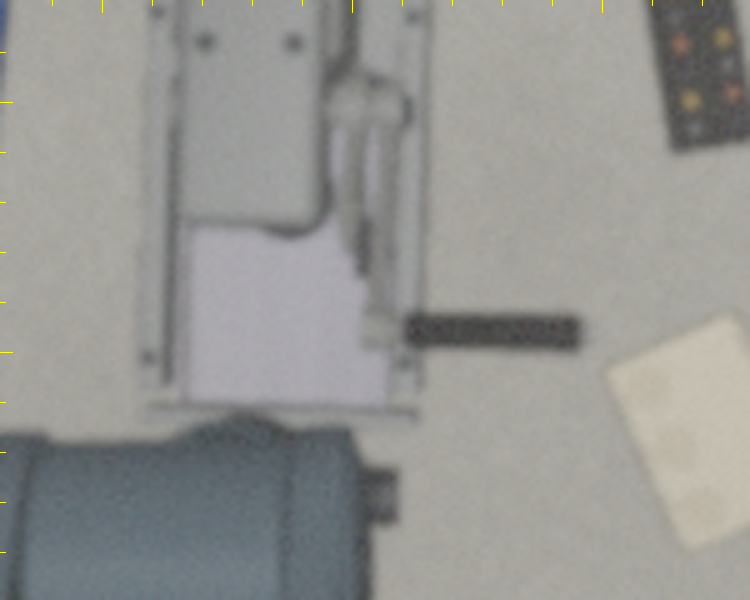

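The panel gap is still about 8–10 mm, seen at side crop px (290,485), and the drawer is following the fingers. Continuing in small steps.

>>> step_arm(targets="1 0 0 0 0 0; 2 0 0 0 0 0; 2 0 0 0 0 0")

```text
time_s: 5.62
eef_pos: [0.4909, 0.121, 0.037]
eef_rot: [0.0, 1.0, -0.016, -0.002]
wrist_force: [-7.3, -0.3, 6.7]
opening: -0.001
```

>>> step_arm(targets="1 0 0 0 0 0; 2 0 0 0 0 0; 2 0 0 0 0 0")

```text
time_s: 6.0
eef_pos: [0.4913, 0.1211, 0.0368]
eef_rot: [0.0, 1.0, -0.016, -0.004]
wrist_force: [-13.5, -0.1, 12.0]
opening: -0.0
```

>>> step_arm(targets="1 0 0 0 0 0; 2 0 0 0 0 0; 2 0 0 0 0 0")

```text
time_s: 6.38
eef_pos: [0.4915, 0.121, 0.0365]
eef_rot: [0.0, 1.0, -0.016, -0.005]
wrist_force: [-19.0, -1.2, 16.2]
opening: 0.002
```

>>> step_arm(targets="1 0 0 0 0 0; 1.5 0 0 0 0 0; 1.5 0 0 0 0 0")

```text
time_s: 6.75
eef_pos: [0.495, 0.121, 0.0365]
eef_rot: [0.0, 1.0, -0.016, -0.003]
wrist_force: [-5.5, 0.0, 0.6]
opening: 0.001
```

Run:
```python
from h import *
rel([.497,.121,.035],-.032)
t=Cam("top"); t.crop("pics/t4.png",180,180,330,300,5)
s=Cam("side"); s.crop("pics/s4.png",240,230,390,350,5)
```

```text
pos [0.495  0.121  0.0365] yaw -0.0316 F [-5.52  0.02  0.56] t 6.75
shift [ 2.  -0.1  1.5] rv [0.0004 0.0061 0.0004]
```

View pics/s4.png

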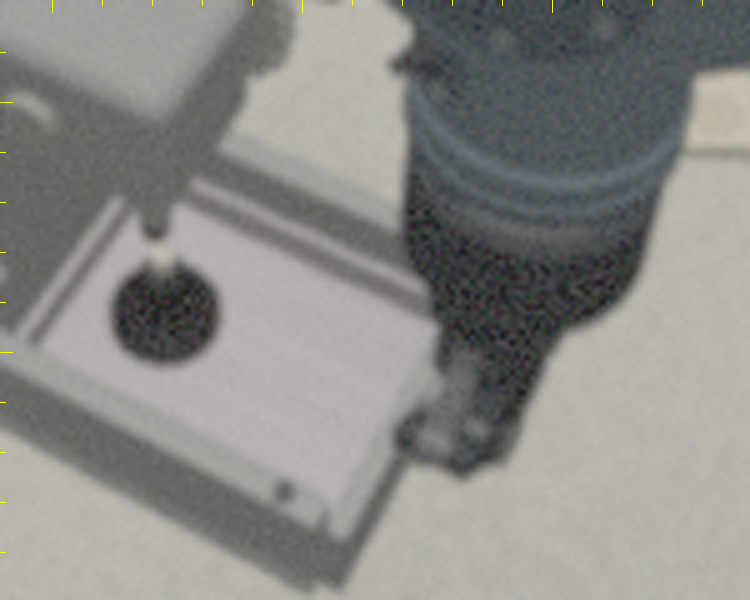

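View pics/t4.png

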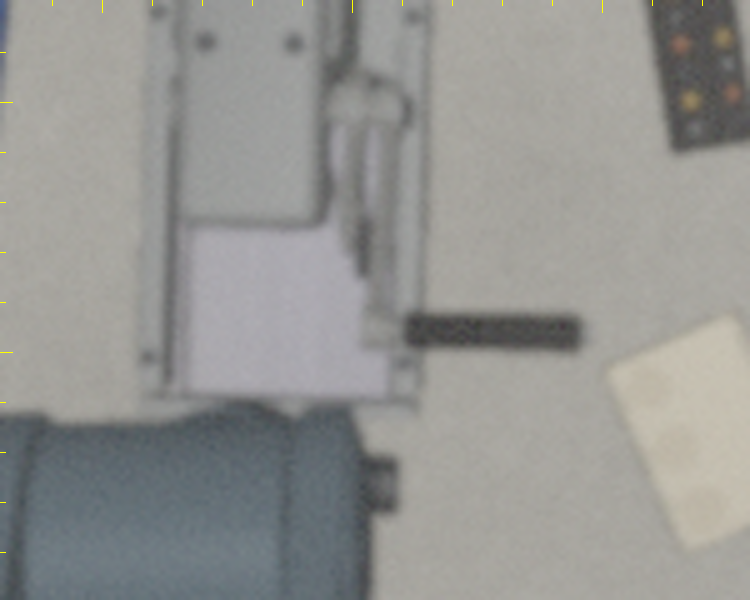

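>>> step_arm(targets="1 0 0 0 0 0; 1 0 0 0 0 0; 1 0 0 0 0 0")

```text
time_s: 7.22
eef_pos: [0.4983, 0.1208, 0.0368]
eef_rot: [-0.0, 1.0, -0.016, -0.001]
wrist_force: [-4.7, 0.5, -2.2]
opening: -0.005
```

>>> step_arm(targets="1 0 0 0 0 0; 1 0 0 0 0 0; 1 0 0 0 0 0")

```text
time_s: 7.6
eef_pos: [0.4983, 0.1208, 0.0367]
eef_rot: [0.0, 1.0, -0.016, -0.002]
wrist_force: [-9.3, -0.3, 1.1]
opening: 0.001
```

>>> step_arm(targets="1 0 0 0 0 0; 1 0 0 0 0 0; 1 0 0 0 0 0")

```text
time_s: 7.98
eef_pos: [0.4983, 0.1209, 0.0366]
eef_rot: [0.0, 1.0, -0.016, -0.003]
wrist_force: [-12.3, -0.3, 5.6]
opening: 0.0
```

>>> step_arm(targets="-5 0 0 0 0 0; -20 0 0 0 0 0; -40 0 0 0 0 0; -65 0 0 0 0 0; -95 0 -15 0 0 0; -125 0 -50 0 0 0; -135 0 -90 0 0 0; -135 0 -90 0 0 0")

```text
time_s: 8.98
eef_pos: [0.3682, 0.1252, 0.1304]
eef_rot: [-0.0, 1.0, -0.016, 0.004]
wrist_force: [0.3, -0.2, 0.4]
opening: 0.003
```

Run:
```python
from h import *
rel([.5,.1,.3],-.032)
t=Cam("top"); t.crop("pics/t5.png",195,150,345,290,4.2)
s=Cam("side"); s.crop("pics/s5.png",205,160,380,360,3)
```

```text
pos [0.3682 0.1252 0.1304] yaw -0.0318 F [ 0.35 -0.16  0.42] t 8.975
shift [ 134.    21.  -168.5] rv [-0.0004 -0.0087  0.0002]
```

View pics/s5.png

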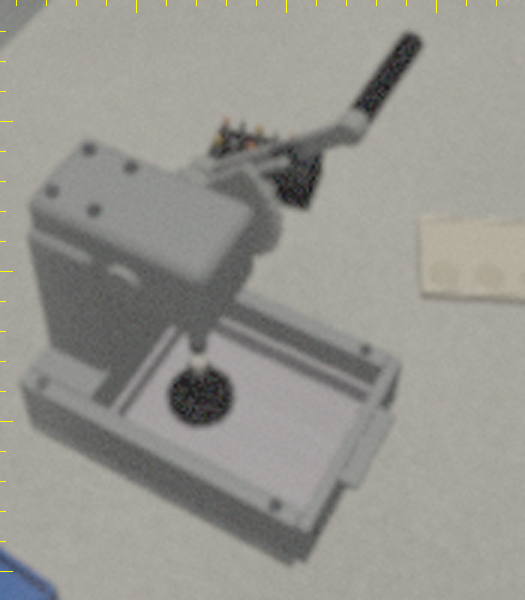

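View pics/t5.png

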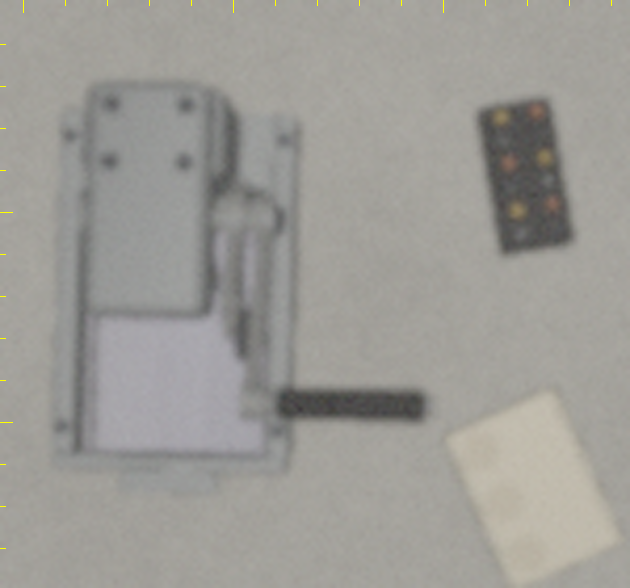

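Both views show the front panel flush on the bay, with no gap at side crop (310,540) and the crown under the foot at (198,365). So the drawer is home, and it stayed home after I backed off. The lever is still up. Next is the lever grasp.

Run:
```python
from h import *
print(ctrl.get_obs()["q"].round(3))
rel([.45,.06,.30],-.032-.7)
rel([.5626,.0135,.29],-.032-np.pi/2)
```

```text
[ 0.02  -0.132  2.154 -0.     1.117  1.623]
pos [0.3666 0.1251 0.1277] yaw -0.0322 F [ 0.31 -0.54 -0.91] t 9.075
shift [  85.9   62.3 -172.1] rv [-0.0011 -0.0027  0.6998]
pos [0.3666 0.1251 0.1277] yaw -0.0322 F [ 0.31 -0.54 -0.91] t 9.075
shift [ 199.9  105.2 -161.7] rv [-0.0023 -0.0021  1.5706]
```

Joint 6 is near its limit in that direction, so I'll turn the other way.

>>> step_arm(targets="0 0 -35 0 0 0; 10 5 -85 0 0 -0.15; 30 15 -130 0 0 -0.32; 60 30 -162 0 0 -0.5; 90 45 -172 0 0 -0.68; 118 60 -172 0 0 -0.86; 140 75 -172 0 0 -1.04; 160 85 -172 0 0 -1.2", grip=70)

```text
time_s: 10.07
eef_pos: [0.524, 0.034, 0.297]
eef_rot: [-0.001, 0.833, 0.553, -0.001]
wrist_force: [-0.0, -0.4, -0.3]
opening: 0.703
```

Run:
```python
from h import *
rel([.5626,.0135,.29],-.032+np.pi/2)
print(ctrl.get_obs()["q"].round(3))
```

```text
pos [0.524 0.034 0.297] yaw 1.1724 F [-0.04 -0.37 -0.33] t 10.075
shift [-3.9 43.6  6.9] rv [-3.000e-03  2.000e-04 -3.664e-01]
[-0.161  0.021  1.649 -0.     1.475  0.237]
```

>>> step_arm(targets="-1 12 1 0 0 -0.15; -3 30 3 0 0 -0.3; -4 43.6 5 0 0 -0.366; -4 43.6 5 0 0 -0.366; -4 43.6 5 0 0 -0.366")

```text
time_s: 10.7
eef_pos: [0.5614, 0.0143, 0.2931]
eef_rot: [-0.001, 0.721, 0.693, -0.001]
wrist_force: [0.8, 0.7, 0.3]
opening: 0.7
```

Run:
```python
from h import *
rel([.5626,.0135,.219],-.032+np.pi/2)
t=Cam("top"); t.crop("pics/t6.png",195,150,345,290,4.2)
s=Cam("side"); s.crop("pics/s6.png",205,110,405,310,3)
```

```text
pos [0.5614 0.0143 0.2931] yaw 1.5324 F [0.77 0.74 0.33] t 10.7
shift [-0.8  1.4 74.1] rv [-0.002  -0.0004 -0.0064]
```

View pics/s6.png

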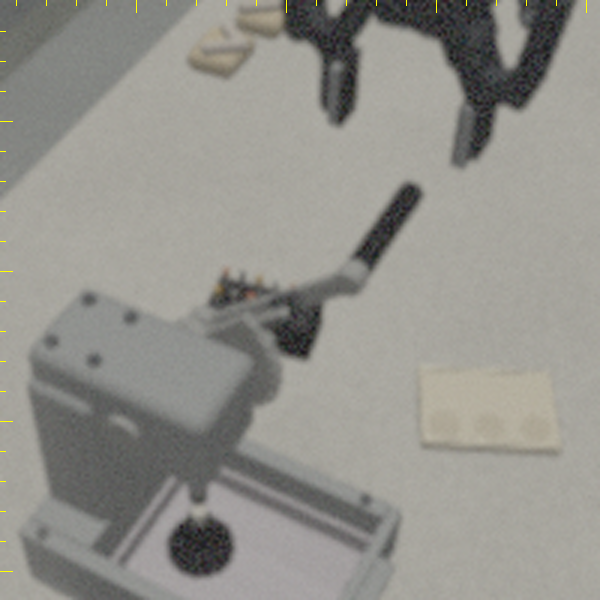

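The open fingers stand above the handle at side crop (335,115) and (465,160), either side of the sleeve. Descending.

>>> step_arm(targets="-0.8 1.4 12 0 0 -0.006; -0.8 1.4 30 0 0 -0.006; -0.8 1.4 48 0 0 -0.006; -0.8 1.4 62 0 0 -0.006; -0.8 1.4 70 0 0 -0.006; -0.8 1.4 74 0 0 -0.006; -0.8 1.4 74 0 0 -0.006")

```text
time_s: 11.68
eef_pos: [0.5634, 0.0133, 0.2204]
eef_rot: [0.0, 0.718, 0.696, 0.0]
wrist_force: [-0.7, 0.7, -0.1]
opening: 0.699
```

Run:
```python
from h import *
rel([.5626,.0135,.219],-.032+np.pi/2)
s=Cam("side"); s.crop("pics/s7.png",205,110,405,310,3)
```

```text
pos [0.5634 0.0133 0.2204] yaw 1.5398 F [-0.7   0.72 -0.13] t 11.675
shift [ 0.2 -0.8  1.4] rv [0.0002 0.     0.001 ]
```

View pics/s7.png

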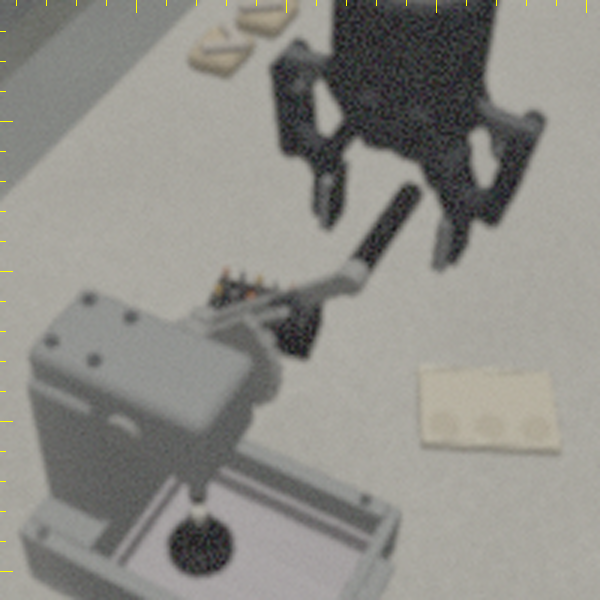

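>>> step_arm(targets="0 0 0 0 0 0; 0 0 0 0 0 0; 0 0 0 0 0 0; 0 0 0 0 0 0; 0 0 0 0 0 0; 0 0 0 0 0 0; 0 0 0 0 0 0; 0 0 0 0 0 0", grip=0)

```text
time_s: 12.72
eef_pos: [0.5628, 0.0133, 0.2206]
eef_rot: [-0.0, 0.718, 0.696, -0.0]
wrist_force: [-5.0, -0.6, 5.7]
opening: 0.155
```

Run:
```python
from h import *
rel([.5626,.0135,.219],-.032+np.pi/2)
s=Cam("side"); s.crop("pics/s8.png",255,110,385,230,5)
t=Cam("top"); t.crop("pics/t8.png",195,150,345,290,4.2)
```

```text
pos [0.5628 0.0133 0.2206] yaw 1.5399 F [-5.   -0.57  5.7 ] t 12.725
shift [ 0.2 -0.2  1.6] rv [-0.0009  0.0002  0.0011]
```

View pics/s8.png

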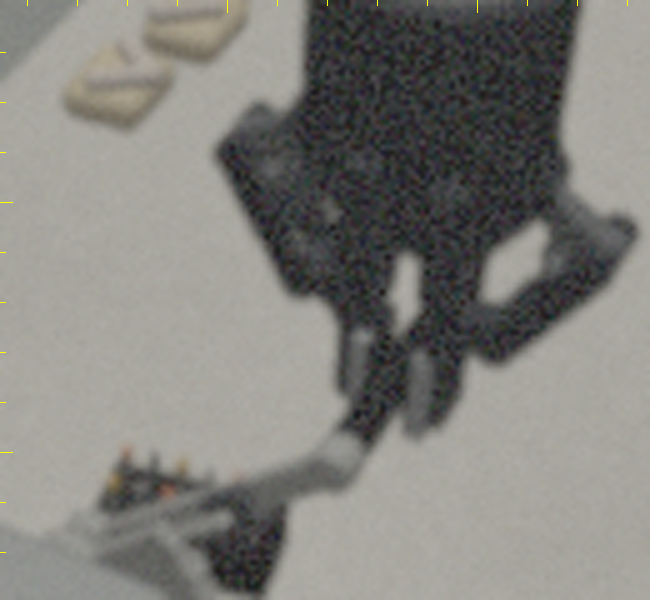

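Run:
```python
import numpy as np
f=lambda a:120*np.array([-(np.cos(.75-a)-np.cos(.75)),np.sin(.75)-np.sin(.75-a)])
p=f(0)
for a in [.05,.1]+list(np.arange(.125,.76,.025)):
    q=f(a); print(round(a,3),(q-p).round(2),q.round(2)); p=q
```

```text
0.05 [-3.98  4.49] [-3.98  4.49]
0.1 [-3.75  4.68] [-7.73  9.17]
0.125 [-1.79  2.41] [-9.51 11.58]
0.15 [-1.72  2.45] [-11.24  14.04]
0.175 [-1.66  2.5 ] [-12.9   16.54]
0.2 [-1.6   2.54] [-14.5   19.07]
0.225 [-1.54  2.58] [-16.04  21.65]
0.25 [-1.47  2.61] [-17.51  24.27]
0.275 [-1.41  2.65] [-18.91  26.92]
0.3 [-1.34  2.68] [-20.25  29.6 ]
0.325 [-1.27  2.72] [-21.52  32.32]
0.35 [-1.2   2.75] [-22.72  35.07]
0.375 [-1.13  2.78] [-23.86  37.84]
0.4 [-1.06  2.8 ] [-24.92  40.65]
0.425 [-0.99  2.83] [-25.92  43.48]
0.45 [-0.92  2.85] [-26.84  46.33]
0.475 [-0.85  2.88] [-27.69  49.21]
0.5 [-0.78  2.9 ] [-28.47  52.11]
0.525 [-0.71  2.92] [-29.17  55.02]
0.55 [-0.63  2.93] [-29.81  57.96]
0.575 [-0.56  2.95] [-30.36  60.9 ]
0.6 [-0.49  2.96] [-30.85  63.86]
0.625 [-0.41  2.97] [-31.26  66.84]
0.65 [-0.34  2.98] [-31.6   69.82]
0.675 [-0.26  2.99] [-31.86  72.81]
0.7 [-0.19  2.99] [-32.05  75.8 ]
0.725 [-0.11  3.  ] [-32.16  78.8 ]
0.75 [-0.04  3.  ] [-32.2  81.8]
```

>>> step_arm(targets="0 -2.1 2.1 0 0 0; 0 -4.2 4.5 0 0 0; 0 -6.2 6.6 0 0 0; 0 -7.75 9.2 0 0 0; 0 -7.75 9.2 0 0 0")

```text
time_s: 13.45
eef_pos: [0.556, 0.0135, 0.2126]
eef_rot: [0.001, 0.718, 0.696, 0.001]
wrist_force: [-4.9, 0.6, 10.9]
opening: 0.149
```

>>> step_arm(targets="0 -1.8 2.4 0 0 0; 0 -1.8 2.4 0 0 0; 0 -1.8 2.4 0 0 0")

```text
time_s: 13.82
eef_pos: [0.5543, 0.0136, 0.2103]
eef_rot: [0.001, 0.718, 0.696, 0.001]
wrist_force: [-3.8, 0.7, 9.3]
opening: 0.151
```

>>> step_arm(targets="0 -1.7 2.5 0 0 0; 0 -1.7 2.5 0 0 0; 0 -1.7 2.5 0 0 0")

```text
time_s: 14.2
eef_pos: [0.5525, 0.0136, 0.2078]
eef_rot: [0.001, 0.718, 0.696, 0.0]
wrist_force: [-4.9, 0.1, 9.8]
opening: 0.151
```

>>> step_arm(targets="0 -1.7 2.5 0 0 0; 0 -1.7 2.5 0 0 0; 0 -1.7 2.5 0 0 0")

```text
time_s: 14.58
eef_pos: [0.5508, 0.0137, 0.2054]
eef_rot: [0.001, 0.718, 0.696, 0.001]
wrist_force: [-5.7, 0.4, 10.1]
opening: 0.156
```

>>> step_arm(targets="0 -1.6 2.5 0 0 0; 0 -1.6 2.5 0 0 0; 0 -1.6 2.5 0 0 0")

```text
time_s: 14.95
eef_pos: [0.5493, 0.0137, 0.2031]
eef_rot: [0.001, 0.718, 0.696, 0.001]
wrist_force: [-6.5, 1.5, 11.5]
opening: 0.151
```

>>> step_arm(targets="0 -1.5 2.6 0 0 0; 0 -1.5 2.6 0 0 0; 0 -1.5 2.6 0 0 0")

```text
time_s: 15.32
eef_pos: [0.5479, 0.0138, 0.2007]
eef_rot: [0.001, 0.718, 0.696, 0.001]
wrist_force: [-5.7, 0.9, 12.9]
opening: 0.149
```

>>> step_arm(targets="0 -1.5 2.6 0 0 0; 0 -1.5 2.6 0 0 0; 0 -1.5 2.6 0 0 0")

```text
time_s: 15.7
eef_pos: [0.5466, 0.0138, 0.1985]
eef_rot: [0.001, 0.718, 0.696, 0.001]
wrist_force: [-7.0, 0.8, 15.1]
opening: 0.157
```

>>> step_arm(targets="0 -1.4 2.65 0 0 0; 0 -1.4 2.65 0 0 0; 0 -1.4 2.65 0 0 0")

```text
time_s: 16.08
eef_pos: [0.5446, 0.0139, 0.195]
eef_rot: [0.001, 0.718, 0.696, 0.0]
wrist_force: [-6.0, 0.3, 10.8]
opening: 0.152
```

>>> step_arm(targets="0 -1.35 2.7 0 0 0; 0 -1.35 2.7 0 0 0; 0 -1.35 2.7 0 0 0")

```text
time_s: 16.45
eef_pos: [0.5426, 0.014, 0.1913]
eef_rot: [-0.0, 0.718, 0.696, -0.0]
wrist_force: [-5.8, 0.1, 7.0]
opening: 0.153
```

```bash
cat > ang.py <<'E'
import numpy as np,sys
D=[(.5628,.2206,-5,5.7),(.556,.2126,-4.9,10.9),(.5543,.2103,-3.8,9.3),(.5525,.2078,-4.9,9.8),(.5508,.2054,-5.7,10.1),(.5493,.2031,-6.5,11.5),(.5479,.2007,-5.7,12.9),(.5466,.1985,-7,15.1),(.5446,.1950,-6,10.8),(.5426,.1913,-5.8,7.0)]
D+=eval(sys.argv[1]) if len(sys.argv)>1 else []
for x,z,fx,fz in D:
    v=np.array([.6506-x,z-.1388]); th=np.arctan2(v[1],v[0])
    print(f"a={.75-th:.3f} r={np.hypot(*v)*1000:.1f} Ft={fx*np.sin(th)+fz*np.cos(th):.1f} Fr={-fx*np.cos(th)+fz*np.sin(th):.1f}")
E
python3 ang.py
```

```text
a=-0.000 r=120.0 Ft=0.8 Fr=7.5
a=0.087 r=120.0 Ft=5.6 Fr=10.6
a=0.111 r=119.9 Ft=5.2 Fr=8.6
a=0.137 r=119.9 Ft=5.2 Fr=9.6
a=0.162 r=120.0 Ft=5.2 Fr=10.3
a=0.184 r=120.0 Ft=6.2 Fr=11.7
a=0.208 r=119.9 Ft=8.1 Fr=11.5
a=0.229 r=119.9 Ft=9.6 Fr=13.6
a=0.262 r=120.0 Ft=6.7 Fr=10.4
a=0.298 r=120.1 Ft=3.8 Fr=8.3
```

>>> step_arm(targets="0 -1.3 2.7 0 0 0; 0 -1.3 2.7 0 0 0; 0 -1.3 2.7 0 0 0")

```text
time_s: 16.82
eef_pos: [0.5414, 0.014, 0.1887]
eef_rot: [-0.0, 0.718, 0.696, -0.0]
wrist_force: [-5.0, 0.6, 8.3]
opening: 0.153
```

>>> step_arm(targets="0 -1.2 2.75 0 0 0; 0 -1.2 2.75 0 0 0; 0 -1.2 2.75 0 0 0")

```text
time_s: 17.2
eef_pos: [0.5403, 0.014, 0.1861]
eef_rot: [0.0, 0.718, 0.696, -0.0]
wrist_force: [-5.8, 0.1, 7.3]
opening: 0.155
```

>>> step_arm(targets="0 -1.1 2.8 0 0 0; 0 -1.1 2.8 0 0 0; 0 -1.1 2.8 0 0 0")

```text
time_s: 17.58
eef_pos: [0.5392, 0.0141, 0.1834]
eef_rot: [0.0, 0.718, 0.696, -0.0]
wrist_force: [-6.9, 0.8, 8.6]
opening: 0.154
```

>>> step_arm(targets="0 -1.1 2.8 0 0 0; 0 -1.1 2.8 0 0 0; 0 -1.1 2.8 0 0 0")

```text
time_s: 17.95
eef_pos: [0.5381, 0.0141, 0.1806]
eef_rot: [0.0, 0.718, 0.696, -0.0]
wrist_force: [-7.2, 0.8, 7.7]
opening: 0.156
```

>>> step_arm(targets="0 -0.5 1.4 0 0 0; 0 -0.5 1.4 0 0 0; 0 -0.5 1.4 0 0 0")

```text
time_s: 18.32
eef_pos: [0.5378, 0.0141, 0.1796]
eef_rot: [0.0, 0.718, 0.696, 0.0]
wrist_force: [-6.8, 1.0, 11.6]
opening: 0.15
```

>>> step_arm(targets="0 -0.5 1.4 0 0 0; 0 -0.5 1.4 0 0 0; 0 -0.5 1.4 0 0 0")

```text
time_s: 18.7
eef_pos: [0.5373, 0.0141, 0.1782]
eef_rot: [0.0, 0.718, 0.696, 0.0]
wrist_force: [-6.8, 1.0, 12.0]
opening: 0.152
```

>>> step_arm(targets="0 -0.5 1.4 0 0 0; 0 -0.5 1.4 0 0 0; 0 -0.5 1.4 0 0 0")

```text
time_s: 19.08
eef_pos: [0.5367, 0.0142, 0.1765]
eef_rot: [0.0, 0.718, 0.696, -0.0]
wrist_force: [-6.0, -0.1, 10.1]
opening: 0.151
```

>>> step_arm(targets="0 -0.4 1.4 0 0 0; 0 -0.4 1.4 0 0 0; 0 -0.4 1.4 0 0 0")

```text
time_s: 19.45
eef_pos: [0.5364, 0.0142, 0.1756]
eef_rot: [0.0, 0.718, 0.696, 0.0]
wrist_force: [-7.7, 0.8, 12.5]
opening: 0.15
```

>>> step_arm(targets="0 -0.4 1.4 0 0 0; 0 -0.4 1.4 0 0 0; 0 -0.4 1.4 0 0 0")

```text
time_s: 19.82
eef_pos: [0.5358, 0.0142, 0.1739]
eef_rot: [0.0, 0.718, 0.696, -0.0]
wrist_force: [-7.3, 0.1, 10.6]
opening: 0.155
```

>>> step_arm(targets="0 -0.4 1.4 0 0 0; 0 -0.4 1.4 0 0 0; 0 -0.4 1.4 0 0 0")

```text
time_s: 20.2
eef_pos: [0.5356, 0.0142, 0.1729]
eef_rot: [0.0, 0.718, 0.696, 0.0]
wrist_force: [-8.2, 0.5, 13.4]
opening: 0.154
```

>>> step_arm(targets="0 -0.4 1.5 0 0 0; 0 -0.4 1.5 0 0 0; 0 -0.4 1.5 0 0 0")

```text
time_s: 20.58
eef_pos: [0.5347, 0.0143, 0.1701]
eef_rot: [-0.0, 0.718, 0.696, -0.0]
wrist_force: [-5.9, 0.1, 5.5]
opening: 0.154
```

>>> step_arm(targets="0 -0.4 1.5 0 0 0; 0 -0.4 1.5 0 0 0; 0 -0.4 1.5 0 0 0")

```text
time_s: 20.95
eef_pos: [0.5343, 0.0143, 0.1686]
eef_rot: [-0.0, 0.718, 0.696, -0.0]
wrist_force: [-6.1, -0.5, 6.6]
opening: 0.155
```

```bash
python3 ang.py "[(.5414,.1887,-5,8.3),(.5403,.1861,-5.8,7.3),(.5392,.1834,-6.9,8.6),(.5381,.1806,-7.2,7.7),(.5378,.1796,-6.8,11.6),(.5373,.1782,-6.8,12),(.5367,.1765,-6,10.1),(.5364,.1756,-7.7,12.5),(.5358,.1739,-7.3,10.6),(.5356,.1729,-8.2,13.4),(.5347,.1701,-5.9,5.5),(.5343,.1686,-6.1,6.6)]" | tail -12
python3 - <<'E'
from h import *
s=Cam("side"); s.crop("pics/s9.png",215,150,385,350,3)
E
```

```text
a=0.321 r=120.1 Ft=5.5 Fr=8.0
a=0.345 r=120.0 Ft=4.4 Fr=8.2
a=0.369 r=120.0 Ft=5.4 Fr=9.6
a=0.394 r=120.0 Ft=4.7 Fr=9.4
a=0.403 r=120.0 Ft=8.6 Fr=10.3
a=0.415 r=120.0 Ft=9.1 Fr=10.4
a=0.430 r=120.0 Ft=7.7 Fr=8.9
a=0.438 r=120.0 Ft=9.5 Fr=11.2
a=0.453 r=120.0 Ft=8.0 Fr=10.1
a=0.462 r=119.9 Ft=10.5 Fr=11.7
a=0.486 r=120.1 Ft=3.8 Fr=7.1
a=0.499 r=120.1 Ft=4.9 Fr=7.5
```

View pics/s9.png

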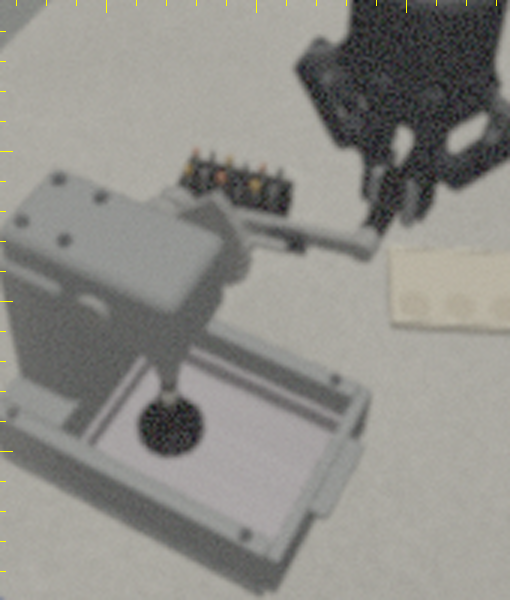

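The side picture shows the lever coming down, the drawer still home and the foot on the crown. Tooth 2 crossed at a≈0.465, so tooth 3 should come near 0.665 and the target is about 0.745.

>>> step_arm(targets="0 -0.7 2.9 0 0 0; 0 -0.7 2.9 0 0 0; 0 -0.7 2.9 0 0 0")

```text
time_s: 21.38
eef_pos: [0.5337, 0.0143, 0.1658]
eef_rot: [-0.0, 0.718, 0.696, -0.0]
wrist_force: [-4.9, 0.3, 6.9]
opening: 0.153
```

>>> step_arm(targets="0 -0.65 2.9 0 0 0; 0 -0.65 2.9 0 0 0; 0 -0.65 2.9 0 0 0")

```text
time_s: 21.75
eef_pos: [0.5331, 0.0143, 0.163]
eef_rot: [-0.0, 0.718, 0.696, -0.0]
wrist_force: [-5.8, -1.1, 7.7]
opening: 0.152
```

>>> step_arm(targets="0 -0.55 2.95 0 0 0; 0 -0.55 2.95 0 0 0; 0 -0.55 2.95 0 0 0")

```text
time_s: 22.12
eef_pos: [0.5325, 0.0143, 0.1601]
eef_rot: [-0.0, 0.718, 0.696, -0.0]
wrist_force: [-7.3, 0.0, 8.5]
opening: 0.152
```

>>> step_arm(targets="0 -0.5 2.95 0 0 0; 0 -0.5 2.95 0 0 0; 0 -0.5 2.95 0 0 0")

```text
time_s: 22.5
eef_pos: [0.532, 0.0143, 0.1573]
eef_rot: [-0.0, 0.718, 0.696, -0.0]
wrist_force: [-6.7, -0.4, 9.1]
opening: 0.155
```

>>> step_arm(targets="0 -0.2 1.5 0 0 0; 0 -0.2 1.5 0 0 0; 0 -0.2 1.5 0 0 0")

```text
time_s: 22.88
eef_pos: [0.5318, 0.0144, 0.1558]
eef_rot: [-0.0, 0.718, 0.696, -0.0]
wrist_force: [-7.1, 0.2, 8.9]
opening: 0.153
```

>>> step_arm(targets="0 -0.2 1.5 0 0 0; 0 -0.2 1.5 0 0 0; 0 -0.2 1.5 0 0 0")

```text
time_s: 23.25
eef_pos: [0.5316, 0.0144, 0.1542]
eef_rot: [-0.0, 0.718, 0.696, -0.0]
wrist_force: [-7.4, -0.0, 9.0]
opening: 0.154
```

>>> step_arm(targets="0 -0.2 1.5 0 0 0; 0 -0.2 1.5 0 0 0; 0 -0.2 1.5 0 0 0")

```text
time_s: 23.62
eef_pos: [0.5314, 0.0144, 0.1531]
eef_rot: [-0.0, 0.718, 0.696, -0.0]
wrist_force: [-7.5, 0.5, 10.9]
opening: 0.155
```

>>> step_arm(targets="0 -0.15 1.5 0 0 0; 0 -0.15 1.5 0 0 0; 0 -0.15 1.5 0 0 0")

```text
time_s: 24.0
eef_pos: [0.5312, 0.0144, 0.1514]
eef_rot: [-0.0, 0.718, 0.696, -0.0]
wrist_force: [-7.2, -0.4, 9.8]
opening: 0.155
```

>>> step_arm(targets="0 -0.15 1.5 0 0 0; 0 -0.15 1.5 0 0 0; 0 -0.15 1.5 0 0 0")

```text
time_s: 24.38
eef_pos: [0.5311, 0.0144, 0.1502]
eef_rot: [-0.0, 0.718, 0.696, -0.0]
wrist_force: [-8.9, 0.9, 12.0]
opening: 0.151
```

>>> step_arm(targets="0 -0.1 1.5 0 0 0; 0 -0.1 1.5 0 0 0; 0 -0.1 1.5 0 0 0")

```text
time_s: 24.75
eef_pos: [0.531, 0.0144, 0.1484]
eef_rot: [-0.0, 0.718, 0.696, -0.0]
wrist_force: [-7.8, 0.9, 9.5]
opening: 0.151
```

```bash
python3 ang.py "[(.5337,.1658,-4.9,6.9),(.5331,.163,-5.8,7.7),(.5325,.1601,-7.3,8.5),(.532,.1573,-6.7,9.1),(.5318,.1558,-7.1,8.9),(.5316,.1542,-7.4,9),(.5314,.1531,-7.5,10.9),(.5312,.1514,-7.2,9.8),(.5311,.1502,-8.9,12),(.531,.1484,-7.8,9.5)]" | tail -10
```

```text
a=0.523 r=120.0 Ft=5.6 Fr=6.3
a=0.547 r=120.0 Ft=6.4 Fr=7.2
a=0.572 r=120.0 Ft=7.1 Fr=8.7
a=0.595 r=120.0 Ft=8.0 Fr=8.0
a=0.608 r=120.0 Ft=7.8 Fr=8.3
a=0.621 r=120.0 Ft=8.0 Fr=8.5
a=0.631 r=120.1 Ft=9.9 Fr=8.7
a=0.645 r=120.1 Ft=9.0 Fr=8.2
a=0.655 r=120.0 Ft=11.1 Fr=10.0
a=0.670 r=120.0 Ft=8.8 Fr=8.5
```

>>> step_arm(targets="0 -0.1 1.5 0 0 0; 0 -0.1 1.5 0 0 0; 0 -0.1 1.5 0 0 0")

```text
time_s: 25.12
eef_pos: [0.5307, 0.0144, 0.1459]
eef_rot: [-0.0, 0.718, 0.696, -0.0]
wrist_force: [-4.9, 0.1, 3.4]
opening: 0.157
```

>>> step_arm(targets="0 -0.1 1.5 0 0 0; 0 -0.1 1.5 0 0 0; 0 -0.1 1.5 0 0 0")

```text
time_s: 25.5
eef_pos: [0.5307, 0.0144, 0.1446]
eef_rot: [-0.0, 0.718, 0.696, -0.0]
wrist_force: [-6.5, 0.6, 5.4]
opening: 0.154
```

The third click is felt: the force dropped at a≈0.675. Moving on to the notch floor, a≈0.75.

>>> step_arm(targets="0 -0.05 2 0 0 0; 0 -0.1 4 0 0 0; 0 -0.1 5.7 0 0 0; 0 -0.1 5.7 0 0 0; 0 -0.1 5.7 0 0 0; 0 -0.1 5.7 0 0 0")

```text
time_s: 26.25
eef_pos: [0.5306, 0.0144, 0.1391]
eef_rot: [-0.0, 0.718, 0.696, -0.0]
wrist_force: [-6.9, -0.3, 8.1]
opening: 0.154
```

Run:
```python
from h import *
s=Cam("side"); s.crop("pics/s10.png",215,150,385,350,3)
t=Cam("top"); t.crop("pics/t10.png",150,150,345,290,4)
o=ctrl.get_obs(); print(o["time_s"],o["eef_pos"],o["wrist_force"],o["opening"])
```

```text
26.35 [0.53064176 0.01440413 0.13910271] [-6.68672422 -0.02019633  8.25520609] 0.1547377332253521
```

View pics/s10.png

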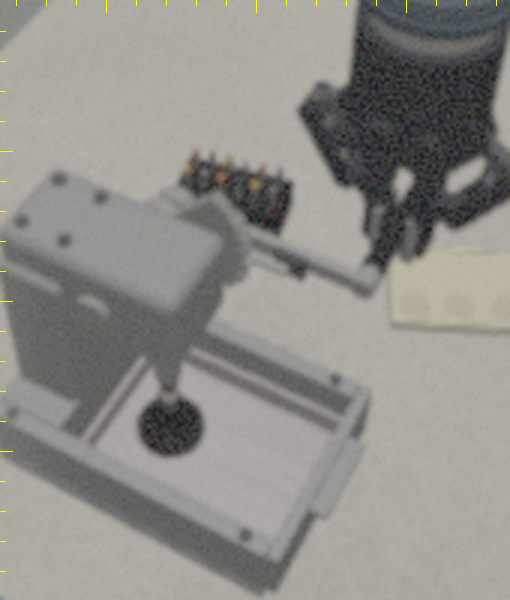

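View pics/t10.png

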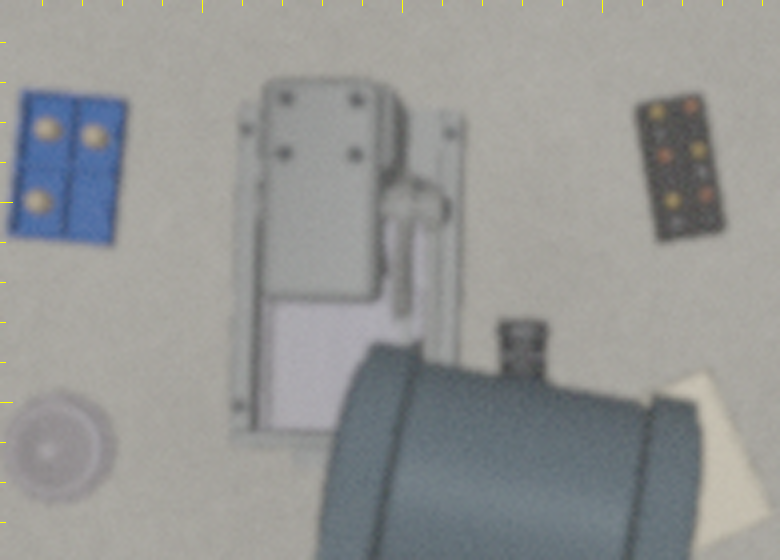

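The drawer is still flush, the foot is on the crown and the bystanders haven't moved. The lever is held at a≈0.748, inside the third-click window of about 0.67 to 0.87. Handing in.

```bash
python3 -c "
from bench import ticket,ctrl
print(ticket.hand_in()); o=ctrl.get_obs(); print(o['time_s'],o['eef_pos'],o['wrist_force'])"
```

```text
the job is handed in; nothing more can be done
None
the job is handed in; nothing more can be done
```

I pushed the drawer home first, then brought the lever down three clicks. I handed in at about 26 s, still gripping the lever at the third click.

- **Drawer:** Shut fingers pushed it in by the lip. The push stalled at about 19 N, then the drawer jumped through the catch onto a firm stop. Both cameras showed the panel flush after I backed off, and the drawer stayed home through the lever work.
- **Lever:** The force at the handle dropped at three points, about 0.26, 0.47 and 0.675 rad down. That puts the quadrant about 0.07 rad below its middle setting. I stopped at about 0.748 rad, close to the best point (about 0.75) and well short of the fourth tooth at about 0.87.
- **Last checks:** The final pictures showed the foot on the crown. The sprue base, burr block and die tray were in place; the slab was partly hidden by the arm, but what showed had not moved.
- **What disagreed:**
  - The catch took about 19 N with about 16 N of upward force on the fingers, against the stated 6 N. The likely cause is the fingers wedging on the lip, but I didn't confirm that.
  - I held the lever with a steady 6–12 N sideways pull from a slightly off-centre grasp.
  - The first click was read at coarser steps than the others, so its angle is less certain.

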